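# Run the lens carriage to its focus stop

## Task

Bring the lens on the optical bench into focus: press down the round steel brake plate in the middle of the carriage to free its brake and, keeping it pressed, push the carriage along the rail until it rests against the marked stop (the one carrying the upright post with the round disc). Then let go so that the brake holds it there, and take the hand away. Use the fingertips only; never force the carriage along with its brake on, do not touch the lens, and leave the other things on the table where they are.

Things in the scene. Friction and masses are not known exactly. Their poses are not given: they have to be found in the camera images.
- bench: Optical bench, fixed to the table: an aluminium T-slot rail 520 mm long, 54 mm wide, 30 mm high. Origin: under the rail's middle, at table height. Its y axis runs along the rail, z up; on its -x side (towards the robot) a grey lamp house (75 x 90 x 103 mm high, centred at x -90, y +275 mm) and an upright white screen (100 mm wide, 123 mm high, at x -90, y -270 mm).
- carriage (a joint): Position (m) of the carriage along the rail, + along the bench's y; 0 at the rail's middle. The grey carriage is 88 mm wide (bench x) and 100 mm long (bench y), its top 48 mm above the table; it cannot leave the rail. With the brake freed it slides against about 1 N (plus 4 N per m/s); with the brake on it holds about 25 N. A lens on a side arm stands on its -x side.
- carriage_mid (a point): Point in the middle of the carriage's top, 48 mm above the table, above the rail's centre line. Axes as the bench's.
- plate (a joint): How far (m) the brake plate is pressed down: about 0 when up (brake on), 0.007 at the bottom. The spring pushes back with 6 N at first and 10 N at the bottom; from about 0.002 on the brake is free. Let go, it springs up and the brake holds again wherever the carriage is.
- plate_top (a point): Centre of the top face of the brake plate, the round steel button (top 40 mm across, foot 52 mm) in the middle of the carriage; 60 mm above the table when up, 53 mm when fully pressed. It travels with the carriage. The finger moves the carriage by its friction on this face, as a thumb does.
- lens_mid (a point): Centre of the round lens in its black ring (60 mm across, 12 mm thick, standing upright, axis along the rail); 84 mm above the table, ring top 114 mm, 90 mm from the plate's centre on the bench's -x side; it travels with the carriage. Not to be touched.
- marked_stop: Marked stop: dark steel block clamped on the rail, 70 mm across the rail, 30 mm along it, top 48 mm above the table, with an upright 8 mm post carrying a flat disc 40 mm across (top of the disc 82 mm). Origin: its middle, at table height, on the rail's centre line. The carriage touches it when carriage_mid is 65 mm from this origin along the rail. It may be at either end.
- plain_stop: Plain stop: the same block without post and disc, on the rail at the other side of the carriage. Origin: its middle, at table height.
- cap: Blue screw cap, loose, 48 mm across, 22 mm high, lying beside the rail; origin under its centre.
- spoon: Steel spoon, loose, 160 mm long, lying beside the rail; origin under its middle.
- amber_jar: Amber glass jar with a black cap, loose, 72 mm across, 115 mm high, standing behind the rail; origin under its centre.
- mortar: White mortar with its pestle in it, loose, 100 mm across, about 85 mm high; origin under its centre.
- white_bottle: White bottle, loose, 76 mm across, 150 mm high, standing in the dark red tray; origin under its centre.
- wash_bottle: Tall white bottle, loose, 72 mm across, 190 mm high, standing in the dark red tray; origin under its centre.
- lid_cap: Blue screw cap, loose, 52 mm across, 20 mm high, lying in the dark red tray; origin under its centre.

How it is judged:
By the outcome, as a careful person would: the job done as asked, in the order asked, and still so for the second after the job is handed in, with the robot touching nothing.
It also fails if it takes over 38 s, if anything falls off the work surface, if the arm or the gripper's body presses on something with over 40 N, if the wrist force passes 120 N, or if a joint passes its speed limit or range.

## Robot

A 6-joint arm with a two-finger parallel gripper is mounted at the origin on the work surface. World frame = base frame: x ahead of the robot, y to its left, z up, the work surface at z = 0. Lengths are in m, angles in rad, forces in N, time in s.
With the tool pointing down it reaches from about 0.425 to 0.95 m from the base axis. Payload 3.5 kg.
Tool frame: the origin (TCP) lies at the very end of the fingers, on their centre line; the grasp point (between the pads) lies 19 mm behind it; z points along the fingers, y is the line along which they close (so a half turn about z gives the same grasp; the last joint's range is limited). The gripper opens to 85 mm and grips with 20 to 120 N. Pads are 22 mm wide; open, the fingers measure 114 mm over their backs; the gripper's body (76 mm by 85 mm) begins 54 mm behind the grasp point. The pads swing forward as they close: fully open they stand 13 mm farther back than shut.
Start: joints at [1.014, 0.286, 1.577, -0, 1.279, -0.15], TCP at [0.267, 0.62, 0.231] pointing down, gripper open.
Joint ranges: [-2.77, 2.77], [-0.9, 2.22], [0.21, 2.48], [-1.53, 4.67], [0.24, 2.81], [-2.84, 2.84]. Speed limits (rad/s): [2.79, 2.79, 3.14, 3.14, 3.14, 3.14].

## Interface

Orientations are given as a unit quaternion [x, y, z, w].
In Python, from plant import ctrl gives the robot as it stands.
- The arm moves only by the tool carry_out, never from a script. Its argument "deltas" is one flat list of numbers, 6 for each row, row after row: the shift along the tool's x, y, z in m, then the turn, a rotation vector about the tool's x, y, z in rad. A call has 1 to 5 rows; each row is the pose to reach, as a shift and turn from the pose commanded when the call began, along the tool's axes at that moment; what a row does not reach only later rows make up. A row lasts 1/8 s, in which the tool goes at most 62.5 mm and 10.7 degrees, less where a joint would pass 70% of its speed; a pose out of reach is approached as far as the arm can. A call with a gripper value outside its range is refused whole. "grip" is the opening in per cent of the stroke, from 0 (shut) to 100 (fully open), set as the call begins (left out, the last holds). The fingers move at their own pace and stop on an object; "grip_force" is the grip in N (left out, the last holds). Time passes only in rows, so rows that repeat a pose let the fingers close. It gives the time, the measured TCP pose, the force, the opening and the grip force at its end, in the units of the state.
- ctrl.get_state(): the state, without advancing time (a new reading comes with each control period).
- ctrl.read_camera(name): name is "side" or "top" or "wrist"; returns (picture, depth): 384x512x3 uint8, red, green, blue; 384x512 float32, m along the optical axis (not along the pixel's ray), 0 where there is no reading.
- ctrl.camera_model(name): a dict with "intrinsics" (3x3 intrinsics, pixels), "k1" (the pictures are not rectified: a ray, as slopes to the right and down, at radius r is drawn at 1 + k1 r^2 times it, then the intrinsics apply), "extrinsics" (4x4, takes a point from world to camera coordinates); the wrist camera has in their place "hand_eye" (4x4, takes a point from camera to tool coordinates, whose origin is the TCP and whose axes are the flange's). Camera axes: x right, y down, z forward; pixel columns grow to the right and rows downward; lengths in m; the calibration is good to about 2 mm. A picture is of the moment at which its call begins: read the wrist's pose just before it. camera_model takes no time and is no camera call.
- ctrl.sign_off(): hands the job in; it is judged then, once.
Trained networks look in the newest picture that a camera, given by its name, has taken for a name from the list of things; names that differ only in an ending like _2 or _b are one class to them, and where a whole thing is asked for, a point or a joint stands for the part that bears it (a point fixed in the world has none). Each returns a list of dicts, best first, with "score" (0 to 1); they miss things now and then, are a little off and sometimes report something else, mostly with a low value. They report only what shows in the picture. A call takes as long as a camera call.
- ctrl.find_in(camera, query): "uv" ([column, row] in pixels, amid what is visible of it).
The state is a dict: "time": time; "qpos": joint angles; "dq": joint speeds; "joint_efforts": joint torques, N m; "eef_pos": TCP position; "tcp_rot": TCP orientation; "contact_force": force on the tool from outside, world axes, zero at the start; "wrist_torque": the same for the moment, N m; "opening": opening from 0.0 (shut) to 1.0 (fully open); "finger_force": force on a finger pad.
Only numpy, scipy, OpenCV 4.12 (cv2) and the standard library are available. Lean on these libraries where they do the work, as an engineer would, in place of code of your own. Each camera call takes 0.05 s, during which the arm holds its last target. There are 200 camera calls.

## Working session

There is one attempt and no reset: what is moved stays moved. The work goes in short steps, Python scripts to look and compute and a tool call to move; the robot and the scene stay as the last step left them, time stands still between calls to the robot, and variables do not carry over. Pictures are saved under pics/ and viewed, at most 10 in all, crops included, and the job is handed in when it is done.

Besides the shell and the picture viewer there is one more tool, called after "Call:" as name(argument=value, ...) on one line, values as JSON. carry_out: Moves the arm, as the interface text tells. Its arguments: {"type":"object","properties":{"deltas":{"type":"array"},"grip":{"type":"number"},"grip_force":{"type":"number"}},"required":["deltas"]}

```bash
mkdir -p pics; cat > h.py <<'E'
import numpy as np, cv2
from plant import ctrl
from scipy.spatial.transform import Rotation as R
def world(cam,uv,depth):
    m=ctrl.camera_model(cam);K=np.array(m["intrinsics"]);k=m["k1"]
    u,v=uv; s=np.array([(u-K[0,2])/K[0,0],(v-K[1,2])/K[1,1]]); p=s.copy()
    for _ in range(20): p=s/(1+k*(p@p))
    u,v=int(round(u)),int(round(v))
    w=depth[max(0,v-2):v+3,max(0,u-2):u+3]; w=w[w>0]; d=np.median(w) if len(w) else 0
    E=np.array(m["extrinsics"]); return (np.linalg.inv(E)@np.r_[p*d,d,1])[:3]
E
python3 - <<'E'
from h import *
s=ctrl.get_state();print(s["eef_pos"],s["tcp_rot"],s["opening"],s["time"])
for c in ("top","side"):
    im,d=ctrl.read_camera(c);cv2.imwrite(f"pics/{c}0.png",im[:,:,::-1])
    for q in ("plate_top","carriage","marked_stop","plain_stop","lens_mid","bench"):
        print(c,q,[(np.round(r["uv"]),round(r["score"],2),world(c,r["uv"],d).round(3)) for r in ctrl.find_in(c,q)[:2]])
E
```

```text
[0.266697   0.61939433 0.22996748] [ 2.01996688e-01  9.79385533e-01 -1.07469277e-03 -4.00344484e-04] 0.9962938865244406 0.0
top plate_top [(array([216., 128.]), 0.75, array([0.73 , 0.089, 0.114])), (array([267., 206.]), 0.51, array([ 0.492, -0.075,  0.048]))]
top carriage [(array([260., 202.]), 0.62, array([ 0.503, -0.051,  0.049]))]
top marked_stop [(array([315., 221.]), 0.67, array([ 0.446, -0.226,  0.082]))]
top plain_stop [(array([206., 180.]), 0.79, array([0.572, 0.127, 0.047]))]
top lens_mid [(array([250., 226.]), 0.62, array([ 0.428, -0.02 ,  0.111]))]
top bench [(array([253., 201.]), 0.81, array([ 0.508, -0.028,  0.05 ]))]
side plate_top [(array([254., 211.]), 0.56, array([ 0.505, -0.071,  0.055])), (array([356., 351.]), 0.4, array([ 0.454, -0.559,  0.025]))]
side carriage [(array([248., 208.]), 0.82, array([ 0.497, -0.054,  0.055])), (array([232., 165.]), 0.46, array([0.569, 0.134, 0.049]))]
side marked_stop [(array([276., 258.]), 0.78, array([ 0.455, -0.24 ,  0.048]))]
side plain_stop [(array([231., 169.]), 0.6, array([0.56 , 0.129, 0.042]))]
side lens_mid [(array([223., 208.]), 0.81, array([ 0.425, -0.028,  0.082])), (array([248., 208.]), 0.74, array([ 0.496, -0.053,  0.055]))]
side bench [(array([249., 221.]), 0.71, array([ 0.475, -0.089,  0.045]))]
```

View pics/top0.png

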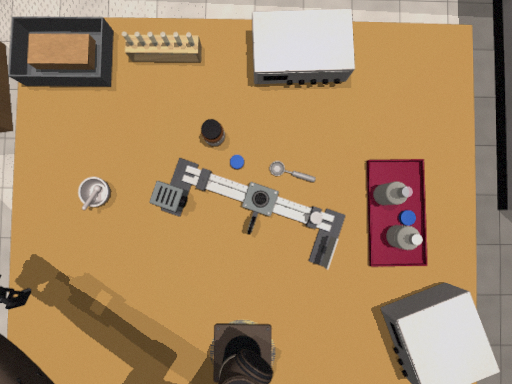

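View pics/side0.png

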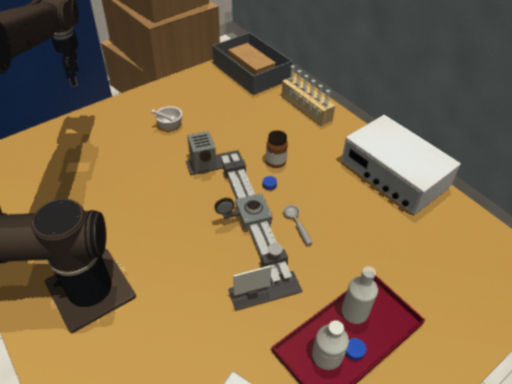

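The top view shows the plate at about (260,199), the marked stop with its disc at (316,217), and the plain stop at (203,180). The lens hangs towards the robot at (251,224). The first plate_top hit was the jar's cap. I'll refine these positions with the depth cloud.

```bash
cat > m.py <<'E'
from h import *
def cloud(cam,d):
    m=ctrl.camera_model(cam);K=np.array(m["intrinsics"]);k=m["k1"]
    v,u=np.nonzero(d>0);z=d[v,u]
    s=np.c_[(u-K[0,2])/K[0,0],(v-K[1,2])/K[1,1]];p=s.copy()
    for _ in range(20): p=s/(1+k*(p**2).sum(1))[:,None]
    return (np.linalg.inv(np.array(m["extrinsics"]))@np.c_[p*z[:,None],z,np.ones(len(z))].T).T[:,:3]
def measure(cams=("top","side"),guess=(0.505,-0.06)):
    for c in cams:
        im,d=ctrl.read_camera(c);P=cloud(c,d)
        near=np.hypot(*(P[:,:2]-guess).T)
        r=P[(near<.3)&(P[:,2]>.024)&(P[:,2]<.036)]
        e=np.array([-.32,-.947])
        for _ in range(6):
            n=np.array([-e[1],e[0]]); q=(r[:,:2]-guess)@n
            r=r[abs(q-np.median(q))<.03]
            l=cv2.fitLine(r[:,:2].astype(np.float32),cv2.DIST_HUBER,0,.01,.01).ravel()
            e=l[:2]*np.sign(l[:2]@e)
        c0=l[2:]; n=np.array([-e[1],e[0]])
        print(c,"rail dir",e,"angle",np.degrees(np.arctan2(e[1],e[0])),"pt",c0,"n",len(r))
        s=(P[:,:2]-c0)@e; q=(P[:,:2]-c0)@n
        pl=P[(abs(q)<.04)&(near<.12)&(P[:,2]>.0545)&(P[:,2]<.068)]
        print(" plate",pl.mean(0).round(4),len(pl),"s,q",(pl[:,:2].mean(0)-c0)@e,(pl[:,:2].mean(0)-c0)@n)
        t=(abs(q)<.033)&(P[:,2]>.041)&(P[:,2]<.053)
        h=np.histogram(s[t],np.arange(-.3,.3,.01));print(" top48 s:",[(round(b,2),int(a)) for a,b in zip(*h) if a])
        ds=P[(abs(q)<.04)&(P[:,2]>.072)&(P[:,2]<.09)&(s>.05)&(s<.3)];print(" disc",ds.mean(0).round(4),len(ds), "s",((ds[:,:2].mean(0)-c0)@e).round(4))
        ln=P[(abs(s-((pl[:,:2].mean(0)-c0)@e))<.04)&(P[:,2]>.085)&(P[:,2]<.12)&(abs(q)<.15)];print(" lens",ln.mean(0).round(4),len(ln))
E
python3 -c "
from m import *
measure()"
```

```text
top rail dir [-0.34623694 -0.93814713] angle -110.2573211572948 pt [0.5425566  0.01680009] n 1186
 plate [ 0.5121 -0.053   0.0583] 66 s,q 0.07601272053976925 -0.004455990329491377
 top48 s: [(np.float64(-0.14), 46), (np.float64(-0.13), 51), (np.float64(-0.12), 56), (np.float64(-0.11), 13), (np.float64(0.02), 26), (np.float64(0.03), 62), (np.float64(0.04), 59), (np.float64(0.05), 47), (np.float64(0.06), 47), (np.float64(0.07), 49), (np.float64(0.08), 45), (np.float64(0.09), 43), (np.float64(0.1), 61), (np.float64(0.11), 60), (np.float64(0.12), 32), (np.float64(0.24), 14), (np.float64(0.25), 33), (np.float64(0.26), 23), (np.float64(0.27), 15)]
 disc [ 0.4559 -0.2312  0.0822] 123 s 0.2626
 lens [ 0.4293 -0.0251  0.1068] 89
side rail dir [-0.31681117 -0.94848865] angle -108.47018697886172 pt [ 0.5110358 -0.0309072] n 1003
 plate [ 0.5104 -0.0598  0.0588] 71 s,q 0.027562313443749306 0.008545218026718572
 top48 s: [(np.float64(-0.2), 20), (np.float64(-0.19), 37), (np.float64(-0.18), 36), (np.float64(-0.17), 40), (np.float64(-0.04), 8), (np.float64(-0.03), 44), (np.float64(-0.02), 51), (np.float64(-0.01), 45), (np.float64(0.0), 45), (np.float64(0.01), 41), (np.float64(0.02), 26), (np.float64(0.03), 35), (np.float64(0.04), 59), (np.float64(0.05), 56), (np.float64(0.06), 68), (np.float64(0.07), 6), (np.float64(0.18), 1), (np.float64(0.19), 25), (np.float64(0.2), 48), (np.float64(0.21), 66), (np.float64(0.22), 30), (np.float64(0.28), 6)]
 disc [ 0.4483 -0.238   0.0817] 167 s 0.2163
 lens [ 0.4271 -0.0278  0.101 ] 170
```

Call:
carry_out(deltas=[-0.041,-0.0435,0,0,0,0,-0.082,-0.087,0,0,0,0,-0.123,-0.1305,0,0,0,0,-0.164,-0.174,0,0,0,0,-0.205,-0.2175,0,0,0,0], grip=0)

```text
time: 1.42
eef_pos: [0.3697, 0.3373, 0.2317]
tcp_rot: [0.202, 0.979, 0.0, 0.0]
contact_force: [0.7, 0.1, 0.6]
opening: -0.001
finger_force: 0.0
```

Call:
carry_out(deltas=[-0.041,-0.0435,0,0,0,0,-0.082,-0.087,0,0,0,0,-0.123,-0.1305,0,0,0,0,-0.164,-0.174,0,0,0,0,-0.205,-0.2175,0,0,0,0])

```text
time: 2.05
eef_pos: [0.4719, 0.0563, 0.2318]
tcp_rot: [0.202, 0.979, 0.0, 0.001]
contact_force: [0.2, 1.0, 0.2]
opening: 0.003
finger_force: 0.0
```

```bash
python3 - <<'E'
from h import *
print(np.round(ctrl.camera_model("wrist")["hand_eye"],3))
s=ctrl.get_state();print(s["eef_pos"],s["tcp_rot"],s["opening"],s["contact_force"],s["time"])
im,d=ctrl.read_camera("wrist");cv2.imwrite("pics/w0.png",im[:,:,::-1])
for q in ("plate_top","marked_stop","lens_mid"):print(q,ctrl.find_in("wrist",q)[:2])
E
```

```text
[[-0.    -0.962 -0.272  0.069]
 [ 1.    -0.     0.    -0.   ]
 [-0.    -0.272  0.962 -0.142]
 [ 0.     0.     0.     1.   ]]
[0.47193092 0.05626914 0.23184985] [2.02086579e-01 9.79367365e-01 1.78062138e-04 7.39153854e-04] 0.003283817762843359 [0.15992877 0.97409153 0.21016963] 2.05
plate_top [{'uv': [200.5, 231.5], 'score': 0.8}, {'uv': [345.9, 222.3], 'score': 0.2}]
marked_stop [{'uv': [53.5, 256.6], 'score': 0.56}]
lens_mid [{'uv': [175.9, 180.3], 'score': 0.82}]
```

View pics/w0.png

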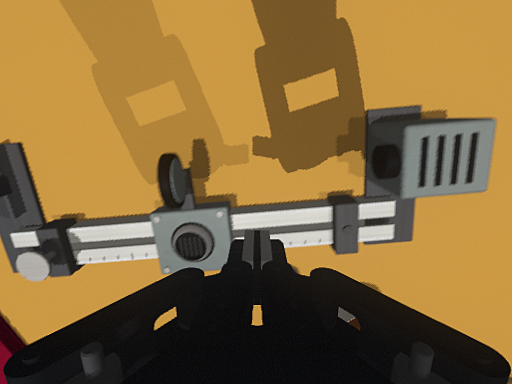

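The wrist view shows the plate at about (193,242), the lens at (172,180), the marked stop at (60,250) with its disc at (33,265), and the plain stop at (344,225).

```bash
cat > w.py <<'E'
from h import *
def wcloud():
    s=ctrl.get_state();im,d=ctrl.read_camera("wrist")
    m=ctrl.camera_model("wrist");K=np.array(m["intrinsics"]);k=m["k1"]
    v,u=np.mgrid[:384,:512];q=np.stack([(u-K[0,2])/K[0,0],(v-K[1,2])/K[1,1]],-1);p=q.copy()
    for _ in range(20): p=q/(1+k*(p**2).sum(-1))[...,None]
    C=np.concatenate([p*d[...,None],d[...,None],np.ones_like(d)[...,None]],-1)@np.array(m["hand_eye"]).T
    W=R.from_quat(s["tcp_rot"]).apply(C[...,:3].reshape(-1,3)).reshape(384,512,3)+s["eef_pos"]
    W[d==0]=np.nan
    return s,im,W
E
python3 - <<'E'
from w import *
s,im,W=wcloud()
for n,uv in dict(plate=(193,242),carr1=(160,260),carr2=(222,213),rail1=(100,230),rail2=(290,213),stop=(65,258),disc=(33,265),plain=(344,237),table=(300,300)).items(): print(n,W[uv[1],uv[0]].round(4))
z=W[...,2]; uu=np.arange(512)[None]+0*z
m=(abs(z-.059)<.003)&(abs(uu-193)<40); m[:205]=0;m[275:]=0
P=W[m];c=P.mean(0);print("plate",c,len(P),"mid",(P.min(0)+P.max(0))/2,np.ptp(P,axis=0),cv2.minEnclosingCircle(P[:,:2].astype(np.float32)))
m=(abs(z-.030)<.004)&(uu<330);m[:195]=0;m[275:]=0
l=cv2.fitLine(W[m][:,:2].astype(np.float32),cv2.DIST_HUBER,0,.01,.01).ravel();e=l[:2]*np.sign(-l[1]);print("rail",e,np.degrees(np.arctan2(e[1],e[0])),"pt",l[2:])
n=np.array([-e[1],e[0]]);S=(W[...,:2]-c[:2])@e;Q=(W[...,:2]-c[:2])@n
print("rail q range",np.percentile(Q[m],[1,50,99]))
t=(abs(z-.048)<.003)&(abs(Q)<.04)
h=np.histogram(S[t],np.arange(-.3,.25,.005));print([(round(float(b),3),int(a)) for a,b in zip(*h) if a])
t=(abs(z-.048)<.004)&(abs(S)<.05)&(abs(Q)<.06);print("carr q",np.percentile(Q[t],[1,99]),"s",np.percentile(S[t],[1,99]))
t=(abs(z-.082)<.005)&(uu<80);t[:240]=0;print("disc s,q",np.nanmean(S[t]),np.nanmean(Q[t]),np.ptp(S[t]))
E
```

```text
plate [ 0.5157 -0.0514  0.0489]
carr1 [ 0.5221 -0.1042  0.047 ]
carr2 [ 4.951e-01 -3.000e-04  4.830e-02]
rail1 [ 0.4563 -0.1672  0.0292]
rail2 [0.5361 0.0772 0.029 ]
stop [ 0.4694 -0.2187  0.047 ]
disc [ 0.4555 -0.2278  0.0813]
plain [0.5872 0.1293 0.0479]
table [0.4609 0.0757 0.3038]
plate [ 0.51265558 -0.04781133  0.05867389] 300 mid [ 0.51614749 -0.05201124  0.05885105] [0.04467958 0.04535721 0.00566959] ((0.5154967904090881, -0.05199786275625229), 0.02322782203555107)
rail [-0.29734698 -0.9547695 ] -107.298325 pt [ 0.48503846 -0.11529288]
rail q range [-0.03157646 -0.0056988   0.03281265]
[(-0.215, 24), (-0.21, 195), (-0.205, 185), (-0.2, 181), (-0.195, 195), (-0.19, 190), (-0.185, 164), (-0.05, 58), (-0.045, 160), (-0.04, 199), (-0.035, 220), (-0.03, 225), (-0.025, 213), (-0.02, 154), (-0.015, 149), (-0.01, 156), (-0.005, 183), (0.0, 169), (0.005, 174), (0.01, 165), (0.015, 179), (0.02, 193), (0.025, 182), (0.03, 219), (0.035, 223), (0.04, 227), (0.045, 212), (0.05, 88), (0.17, 17), (0.175, 226), (0.18, 183), (0.185, 171), (0.19, 169), (0.195, 130), (0.2, 71), (0.205, 1)]
carr q [-0.05150888  0.04500255] s [-0.04606565  0.04919292]
disc s,q 0.1879804700970487 0.0009175469361463234 0.04144790196198955
```

```bash
python3 - <<'E'
from w import *
s,im,W=wcloud()
print((W[212:274:4,155:235:4,2]*1000).round().astype(int))
cv2.imwrite("pics/w1.png",cv2.resize(im[180:290,130:260,::-1],None,fx=5,fy=5,interpolation=cv2.INTER_CUBIC))
E
```

```text
[[                  44                   43                   47
                    46                   46                   46
                    48                   47                   48
                    48                   48                   48
                    48                   47                   48
                    47                   48                   48
                    45                   18]
 [                  48                   47                   47
                    47                   46                   48
                    48                   48                   46
                    47                   47                   48
                    47                   47                   47
                    47                   50                   48
                    46                   29]
 [                  49                   48                   47
                    46 -9223372036854775808                   47
                    48                   48                   48
                    46             
[... 5220 characters left out ...]
     277                   49
                    47                   46                   48
                    46                   47                  276
                   277                  277]
 [                   0                   -1                   47
                    50                   47                  280
                   280                  282                  281
                   281                  279                  280
                   280                    0                    0
                    -1                  271                  279
                   279                  279]]<stdin>:3: RuntimeWarning: invalid value encountered in cast
```

View pics/w1.png

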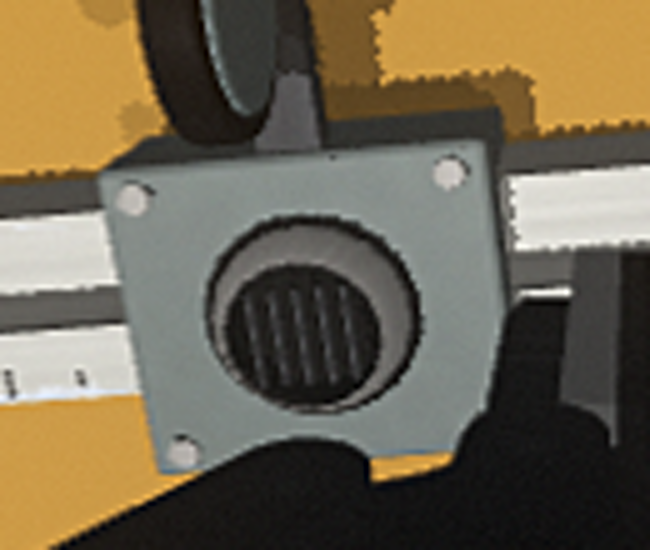

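The crop shows a ridged dark top face centred at pixel (190.4,247) and a foot centred at (192.6,242.6). Depth reads through the steel, so I'll intersect the rays with the known heights instead.

```bash
cat >> w.py <<'E'
def ray(s,uv,z):
    m=ctrl.camera_model("wrist");K=np.array(m["intrinsics"]);k=m["k1"];H=np.array(m["hand_eye"])
    q=np.array([(uv[0]-K[0,2])/K[0,0],(uv[1]-K[1,2])/K[1,1]]);p=q
    for _ in range(20): p=q/(1+k*(p@p))
    r=R.from_quat(s["tcp_rot"]);o=r.apply(H[:3,3])+s["eef_pos"];d=r.apply(H[:3,:3]@np.r_[p,1])
    return o+d*(z-o[2])/d[2]
E
python3 - <<'E'
from w import *
s=ctrl.get_state()
a=lambda x,y:(130+x/5,180+y/5)
print("top",ray(s,a(302,335),.06),"foot",ray(s,a(313,313),.048))
for n,p in dict(bolt_a=(137,198),bolt_b=(449,173),bolt_c=(185,450),cA=(100,172),cB=(483,140)).items(): print(n,ray(s,a(*p),.048).round(4))
c=ray(s,a(302,335),.06); r=R.from_quat(s["tcp_rot"])
print("tool shift to 20mm above plate",r.inv().apply(np.r_[c[:2],.08]-s["eef_pos"]),s["qpos"])
E
```

```text
top [ 0.5166043  -0.05100287  0.06      ] foot [ 0.51632473 -0.05078479  0.048     ]
bolt_a [ 0.4705 -0.0773  0.048 ]
bolt_b [ 0.4956 -0.0021  0.048 ]
bolt_c [ 0.5384 -0.1003  0.048 ]
cA [ 0.4608 -0.0824  0.048 ]
cB [0.4911 0.0094 0.048 ]
tool shift to 20mm above plate [-0.08524955 -0.08307289  0.15122102] [-8.99278492e-02 -1.68104186e-01  2.05301245e+00  4.21696953e-04
  1.25692996e+00 -1.25473578e+00]
```

The diagonal bolts have their midpoint at (0.517,-0.051), which matches the plate centre. The rail direction is about -108.5° and the travel is about 121 mm. Next I move above the plate and down.

Call:
carry_out(deltas=[-0.042,-0.042,0,0,0,0,-0.085,-0.083,0,0,0,0,-0.085,-0.083,0.05,0,0,0,-0.085,-0.083,0.1,0,0,0,-0.085,-0.083,0.147,0,0,0])

```text
time: 2.98
eef_pos: [0.5165, -0.0498, 0.0829]
tcp_rot: [0.201, 0.98, 0.0, 0.0]
contact_force: [-0.5, -1.0, -0.5]
opening: 0.001
finger_force: 0.0
```

Call:
carry_out(deltas=[0,0,0,0,0,0,0,0,0,0,0,0])

```text
time: 3.22
eef_pos: [0.518, -0.0509, 0.0862]
tcp_rot: [0.201, 0.98, -0.0, 0.001]
contact_force: [0.8, -0.2, 0.4]
opening: 0.003
finger_force: 0.0
```

```bash
python3 - <<'E'
from w import *
s=ctrl.get_state();print(s["eef_pos"],s["contact_force"],s["time"])
im,d=ctrl.read_camera("wrist");cv2.imwrite("pics/w2.png",im[:,:,::-1])
E
```

```text
[ 0.51798802 -0.05092439  0.08618675] [ 0.75720197 -0.16070529  0.44769385] 3.225
```

View pics/w2.png

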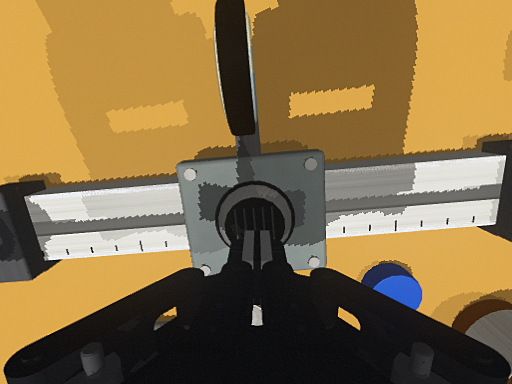

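The fingers stand centred over the plate (256,215), clear of the lens. Now I press down gently, watching the force.

Call:
carry_out(deltas=[0,0,0.012,0,0,0,0,0,0.022,0,0,0,0,0,0.028,0,0,0,0,0,0.03,0,0,0,0,0,0.03,0,0,0])

```text
time: 3.9
eef_pos: [0.5168, -0.0517, 0.0552]
tcp_rot: [0.202, 0.979, 0.0, -0.001]
contact_force: [-3.4, 1.2, 8.1]
opening: 0.001
finger_force: 4.1
```

Call:
carry_out(deltas=[0,0,0.001,0,0,0,0,0,0.001,0,0,0])

```text
time: 4.15
eef_pos: [0.5168, -0.0517, 0.0544]
tcp_rot: [0.202, 0.979, 0.0, -0.001]
contact_force: [-3.2, 1.3, 8.7]
opening: -0.003
finger_force: 4.3
```

Call:
carry_out(deltas=[0,0,0.002,0,0,0,0,0,0.002,0,0,0])

```text
time: 4.4
eef_pos: [0.5168, -0.0517, 0.053]
tcp_rot: [0.202, 0.979, 0.0, -0.001]
contact_force: [-5.1, 0.6, 10.8]
opening: 0.001
finger_force: 5.7
```

Call:
carry_out(deltas=[0.001,0,0.0015,0,0,0,0.001,-0.004,0.0015,0,0,0,0,-0.01,0.0015,0,0,0,0,-0.016,0.0015,0,0,0,-0.001,-0.022,0.0015,0,0,0])

```text
time: 5.03
eef_pos: [0.5101, -0.0725, 0.0529]
tcp_rot: [0.202, 0.979, 0.0, 0.0]
contact_force: [-6.3, 3.1, 17.7]
opening: -0.001
finger_force: 8.7
```

```bash
python3 - <<'E'
from w import *
s=ctrl.get_state();print(s["eef_pos"],s["contact_force"],s["time"])
im,d=ctrl.read_camera("wrist");cv2.imwrite("pics/w3.png",im[:,:,::-1])
E
```

```text
[ 0.51005747 -0.07250345  0.05288875] [-6.31717347  3.09432893 17.7108856 ] 5.025
```

View pics/w3.png

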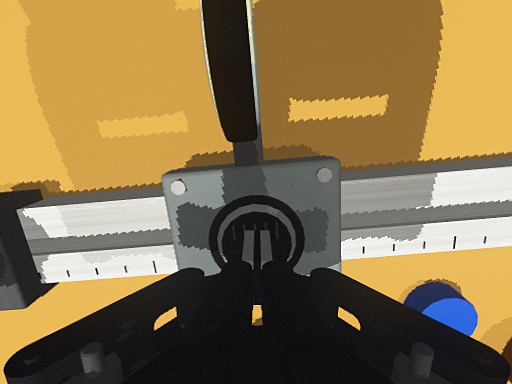

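The carriage follows the finger, with the plate still centred at (257,235) and the press at about 18 N. I keep pushing and ease the sideways load.

Call:
carry_out(deltas=[0.0012,-0.009,0,0,0,0,0.0003,-0.019,0,0,0,0,-0.0005,-0.029,0,0,0,0,-0.0013,-0.039,0,0,0,0,-0.0021,-0.049,0,0,0,0])

```text
time: 5.7
eef_pos: [0.4943, -0.1195, 0.053]
tcp_rot: [0.202, 0.979, -0.0, 0.003]
contact_force: [0.5, 0.8, 11.2]
opening: 0.001
finger_force: 5.8
```

Call:
carry_out(deltas=[-0.0008,-0.01,0,0,0,0,-0.0016,-0.02,0,0,0,0,-0.0024,-0.029,0,0,0,0,-0.0031,-0.037,0,0,0,0,-0.0037,-0.044,0,0,0,0])

```text
time: 6.32
eef_pos: [0.4804, -0.1618, 0.053]
tcp_rot: [0.202, 0.979, -0.001, 0.003]
contact_force: [0.5, 1.5, 11.0]
opening: -0.001
finger_force: 5.6
```

Call:
carry_out(deltas=[-0.0002,-0.002,0,0,0,0,-0.0004,-0.004,0,0,0,0,-0.0005,-0.006,0,0,0,0,-0.0005,-0.006,0,0,0,0])

```text
time: 6.82
eef_pos: [0.4785, -0.1676, 0.053]
tcp_rot: [0.202, 0.979, -0.001, 0.003]
contact_force: [-0.3, 0.1, 10.9]
opening: 0.002
finger_force: 5.5
```

Call:
carry_out(deltas=[-0.0001,-0.001,0,0,0,0,-0.0002,-0.002,0,0,0,0,-0.0003,-0.003,0,0,0,0,-0.0003,-0.003,0,0,0,0])

```text
time: 7.32
eef_pos: [0.4781, -0.1685, 0.053]
tcp_rot: [0.203, 0.979, 0.001, 0.004]
contact_force: [2.3, 5.1, 12.8]
opening: 0.002
finger_force: 6.0
```

Resistance of about 5.5 N along the rail while the hand barely moved, so the carriage is at the stop. I ease the push slightly and look to confirm before releasing.

Call:
carry_out(deltas=[0.0001,0.001,0,0,0,0])

```text
time: 7.45
eef_pos: [0.4781, -0.1684, 0.0529]
tcp_rot: [0.202, 0.979, -0.0, 0.003]
contact_force: [0.9, 1.4, 10.9]
opening: 0.003
finger_force: 5.7
```

```bash
python3 - <<'E'
from w import *
s=ctrl.get_state();print(s["eef_pos"],s["contact_force"],s["time"])
im,d=ctrl.read_camera("wrist");cv2.imwrite("pics/w4.png",im[:,:,::-1])
E
```

```text
[ 0.47812781 -0.16836108  0.05294357] [ 0.92116928  1.4318095  10.87179935] 7.45
```

View pics/w4.png

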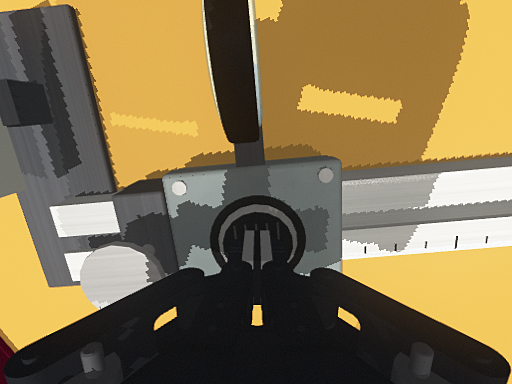

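The carriage's left edge (165,200) sits flush against the marked stop block, with the disc at (120,277). Now I lift straight up.

Call:
carry_out(deltas=[0,0,-0.006,0,0,0,0,0,-0.016,0,0,0,0,0,-0.05,0,0,0,0,0,-0.1,0,0,0,0,0,-0.15,0,0,0])

```text
time: 8.12
eef_pos: [0.4739, -0.1673, 0.2003]
tcp_rot: [0.202, 0.979, 0.0, -0.001]
contact_force: [0.7, 0.5, 0.2]
opening: -0.001
finger_force: 0.0
```

Call:
carry_out(deltas=[0,0.04,-0.03,0,0,0,0,0.08,-0.06,0,0,0,0,0.08,-0.06,0,0,0])

```text
time: 8.5
eef_pos: [0.5079, -0.0929, 0.2625]
tcp_rot: [0.2, 0.98, -0.0, 0.002]
contact_force: [0.1, -0.3, -0.7]
opening: 0.002
finger_force: 0.0
```

```bash
python3 - <<'E'
from w import *
s=ctrl.get_state();print(s["eef_pos"],s["contact_force"],s["time"])
im,d=ctrl.read_camera("wrist");cv2.imwrite("pics/w5.png",im[:,:,::-1])
E
```

```text
[ 0.50791466 -0.09293102  0.26245679] [ 0.13018111 -0.31874422 -0.66952778] 8.5
```

View pics/w5.png

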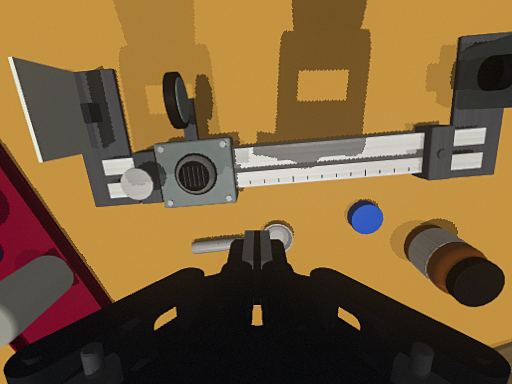

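The carriage (195,172) rests against the marked stop (145,180). The plate is up, the hand is clear, and nothing else has moved.

```bash
python3 -c "
from plant import ctrl
print(ctrl.sign_off())"
```

```text
the job is handed in; nothing more can be done
None
```

The carriage rests against the marked stop with the brake plate released, the hand is clear, and I handed the job in at about 8.5 s; the sign-off returned no verdict.

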